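# Scrub out the mixing beaker with the bottle brush

## Robot

A 6-joint arm with a two-finger parallel gripper is mounted at the origin on a cart in front of the work surface, level with it; the furniture and walls round the work are solid. World frame = base frame: x ahead of the robot, y to its left, z up, the work surface at z = 0. Lengths are in mm, angles in rad, forces in N, time in s.
With the tool pointing down it reaches from about 300 to 775 mm from the base axis. Payload 14.6 kg.
Tool frame: the origin (TCP) lies midway between the tips of the shut fingers; the grasp point (between the pads) lies 19 mm behind it (manip.grasp_offset is the distance from the TCP to the grasp point, in mm); z points along the fingers, y is the line along which they close (so a half turn about z gives the same grasp; the last joint's range is limited). The gripper opens to 94 mm and grips with 3 to 60 N. Pads are 16 mm wide; open, the fingers measure 119 mm over their backs; the gripper's body (75 mm by 177 mm) begins 78 mm behind the grasp point.
Start: joints at [1.06, 0.3, 1.521, -0, 1.321, -0.067], TCP at [236.152, 496.711, 205.446] pointing down, gripper open.
Joint ranges: [-3.03, 3.03], [-0.79, 2.21], [0.23, 2.52], [-1.04, 4.18], [0, 3.07], [-2.55, 2.55]. Speed limits (rad/s): [2.22, 2.22, 2.57, 3.14, 3.14, 3.14].

## Interface

Orientations are given as [roll, pitch, yaw] about the fixed x, y, z axes, in that order (R = Rz(yaw) Ry(pitch) Rx(roll)).
In Python, from cell import manip, viewer gives the robot as it stands. The module is installed in compiled form; this text tells all that it offers.
- The arm moves only by the tool move_arm, never from a script. Its argument "moves" is a list of rows, each a list of 4 numbers: the shift along the tool's x, y, z in m, then the turn about the tool's z in rad. A call has 1 to 12 rows; each row is the pose to reach, as a shift and turn from the pose commanded when the call began, along the tool's axes at that moment; what a row does not reach only later rows make up. A row lasts 1/10 s, in which the tool goes at most 50 mm and 8.59 degrees, less where a joint would pass 70% of its speed; a pose out of reach is approached as far as the arm can. A call with a gripper value outside its range is refused whole. "jaw" is the finger opening in m, from 0 to 0.094, set as the call begins (left out, the last holds). The fingers move at their own pace and stop on an object; "squeeze" is the grip in N (left out, the last holds). Time passes only in rows, so rows that repeat a pose let the fingers close. It gives the time, the measured TCP pose, the force, the opening and the grip force at its end, in the units of the state.
- manip.read_state(): the state, without advancing time (a new reading comes with each control period).
- viewer.camera(name): name is "scene" or "top" or "wrist"; returns a dict with "frame" (480x640x3 uint8, blue, green, red), "z_map" (480x640 float32, mm along the optical axis (not along the pixel's ray), 0 where there is no reading), "fx", "fy", "cx", "cy" (pixels), "origin" and "orientation" of the camera in the world. Camera axes: x right, y down, z forward; pixel columns grow to the right and rows downward; lengths in mm; the calibration is good to about 2 mm. A picture is of the moment at which its call begins.
- manip.sign_off(): hands the job in; it is judged then, once.
The state is a dict: "clock": time; "joints": joint angles; "qd": joint speeds; "effort": joint torques, N m; "eef_pos": TCP position; "eef_rot": TCP orientation; "wrist_force": force on the tool from outside, world axes, zero at the start; "moment": the same for the moment, N m; "finger_gap": finger opening in mm; "finger_force": force on a finger pad.
Only numpy, scipy, OpenCV 4.12 (cv2) and the standard library are available. Lean on these libraries where they do the work, as an engineer would, in place of code of your own. Each camera call takes 0.05 s, during which the arm holds its last target. There are 200 camera calls.

## Task

Take the bottle brush, which dries with its bristles up in the wooden block, turn it over and scrub out the steel beaker: push the bristles right down to the bottom three times, drawing them up to the rim between the pushes. Then stand the brush, bristles down, in the mug to soak and let go of it. Leave the beaker standing where it is, and do not disturb the mug, the bottles or the cups.

Things in the scene. Friction and masses are not known exactly. Their poses are not given: they have to be found in the camera images.
- brush: bottle brush, 80 g, stands bristles up in the block's slot at the start. Origin: middle of the handle's end; z runs along it to the bristles. z 0-95 mm: wooden handle to grasp, 20 mm wide along x, 12 thick along y (lower 44 mm in the slot); 95-140: 5 mm wire; 140-210: round cream bristle head, 54 mm across, giving 6 mm radially. Laid on a table it slopes up 6 degrees to the head and does not roll
- brush_tip (a point): middle of the bristle end of the brush, 210 mm from the handle's end, on its axis
- brush_grip (a point): point on the brush's axis in the handle, 70 mm from the handle's end; same axes as the brush
- block: light wooden tool block, fixed, 62 x 170 x 50 mm (x, y, z), origin at the centre of its underside. The brush's slot (23 x 15 mm, 44 mm deep) is at y = -55 mm; a pencil and a marker stand in holes at y = 20 and 48 mm and rise to 142 mm above the table
- beaker: straight stainless steel beaker, 57 mm across outside, 51 mm inside, 120 mm tall, 0.4 kg, standing loose on the table, mouth up. Origin at the centre of its underside, z up its axis; inner floor at z = 5 mm
- mug: white mug with a handle, 89 mm across, 110 mm tall, standing loose. Its origin is NOT on the bowl's axis: at the underside, in the middle of bowl and handle together; the bowl's axis is at y = +18 mm, the handle points to -y. Bowl 72 mm wide inside, inner floor at z = 6 mm
- mug_floor (a point): centre of the mug's inner floor, on the bowl's axis
- bottle_a: clear plastic bottle, 57 mm across, 166 mm tall, a bystander, loose; origin under its centre
- dropper_white: small white dropper bottle with a black cap, 24 mm across, 70 mm tall, a bystander, loose; origin under its centre
- mixing_cup_a: clear plastic mixing cup with a stirring stick, 67 mm across, 108 mm tall, a bystander, loose on the flat mould; origin under its centre
Things that resemble listed ones, but are neither listed nor needed, are in the scene too. Leave any purple look-alike of the mug alone.

How it is judged:
By the outcome, as a careful person would: the job done as asked, in the order asked, and still so for the second after the job is handed in, with the robot touching nothing.
It also fails if it takes over 64 s, if anything falls off the work surface, if the arm or the gripper's body presses on something with over 40 N, if the wrist force passes 120 N, or if a joint passes its speed limit or range.

## Working session

There is one attempt and no reset: what is moved stays moved. The work goes in short steps, Python scripts to look and compute and a tool call to move; the robot and the scene stay as the last step left them, time stands still between calls to the robot, and variables do not carry over. Pictures are saved under pics/ and viewed, at most 10 in all, crops included, and the job is handed in when it is done.

Besides the shell and the picture viewer there is one more tool, called after "Call:" as name(argument=value, ...) on one line, values as JSON. move_arm: Moves the arm, as the interface text tells. Its arguments: {"type":"object","properties":{"moves":{"type":"array"},"jaw":{"type":"number"},"squeeze":{"type":"number"}},"required":["moves"]}

```bash
mkdir -p pics; ls; cat > h.py <<'E'
import numpy as np,cv2,pickle
from scipy.spatial.transform import Rotation as R
from cell import manip,viewer
def cam(n,fn=None):
    c=viewer.camera(n)
    if fn: cv2.imwrite('pics/'+fn,c['frame'])
    return c
def rot(o):
    o=np.array(o,float)
    return o if o.shape==(3,3) else (R.from_euler('xyz',o).as_matrix() if o.size==3 else R.from_quat(o).as_matrix())
def pts(c):
    z=c['z_map'];v,u=np.mgrid[:480,:640]
    p=np.stack([(u-c['cx'])/c['fx']*z,(v-c['cy'])/c['fy']*z,z],-1)
    return p@rot(c['orientation']).T+np.array(c['origin'])
def ray(c,u,v,h):
    d=rot(c['orientation'])@np.array([(u-c['cx'])/c['fx'],(v-c['cy'])/c['fy'],1]);o=np.array(c['origin'])
    return o+d*(h-o[2])/d[2]
E
python3 - <<'E'
from h import *
for n in('scene','top'):
    c=cam(n,n+'0.png');pickle.dump(c,open(n+'0.pkl','wb'))
    print(n,c['origin'],c['orientation'],c['fx'],c['cx'],c['cy'])
s=manip.read_state();print(s,manip.grasp_offset)
E
```

```text
pics
scene [-230.64352094 -528.90535671  750.52525617] [-2.10799635  0.02008332 -1.02025797] 563.5975215877143 328.4902132142716 231.82699163815445
top [ 388.64248333   -5.34355465 1282.16022086] [-2.95825684 -0.01636303 -1.55624675] 559.7488233315112 321.93380289929706 229.3990697791393
{'clock': 0.1, 'joints': array([ 1.06040528e+00,  3.00414785e-01,  1.52151991e+00, -1.26529487e-05,
        1.32066876e+00, -6.66179976e-02]), 'qd': array([-1.09851334e-03, -1.00701287e-03, -9.16273401e-04, -4.38538170e-05,
        3.89458608e-04, -7.73492510e-04]), 'effort': array([ 1.59148494e-03, -5.32645476e+01, -3.53285336e+01,  7.08999485e-02,
        2.35045189e-02, -7.28314944e-05]), 'eef_pos': array([236.04536083, 496.51937711, 204.94308877]), 'eef_rot': array([-3.14058328e+00, -5.50588311e-05,  2.69782272e+00]), 'wrist_force': array([0.46190862, 0.36211743, 0.43048941]), 'moment': array([ 0.01944603, -0.02153993, -0.04843452]), 'finger_force': 0.0, 'finger_gap': 93.90454304465807} 18.8
```

View pics/scene0.png

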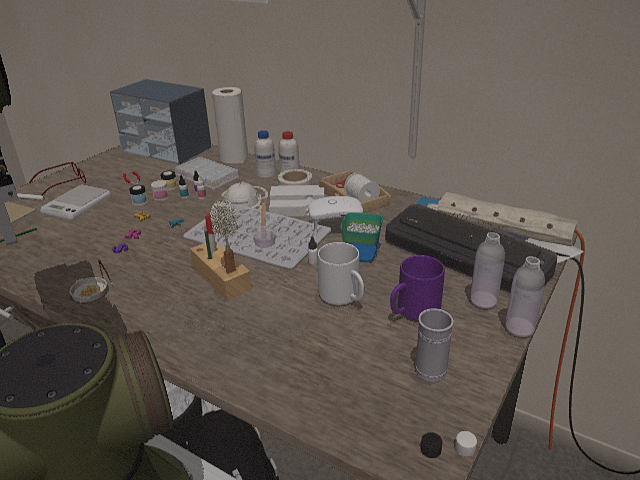

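View pics/top0.png

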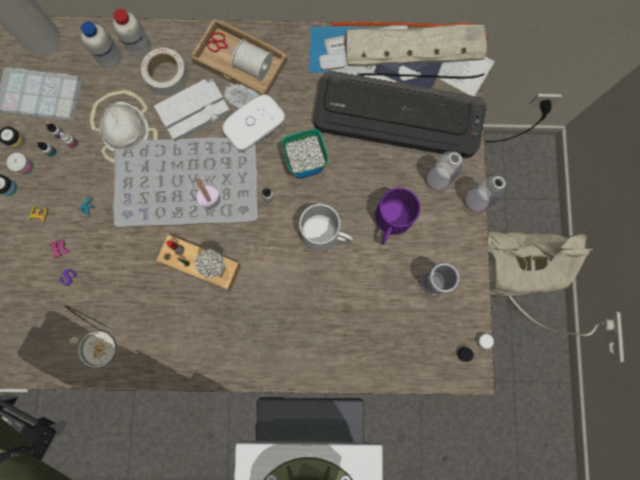

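The views show the block and brush (top ~(208,263)), the white mug (320,225) with its handle to the right, and the beaker (442,280). The table between (240–420, 290–385) is free.

```bash
python3 - <<'E'
from h import *
c=pickle.load(open('top0.pkl','rb'));p=pts(c);f=c['frame']
s=pickle.load(open('scene0.pkl','rb'));ps=pts(s);fs=s['frame']
for u,v in((300,330),(300,380),(400,330),(230,330),(493,393)): print('table',u,v,ray(c,u,v,0).round())
def reg(p,u0,u1,v0,v1,z0,z1):
    q=p[v0:v1,u0:u1].reshape(-1,3);return q[(q[:,2]>z0)&(q[:,2]<z1)]
def circ(q,n):
    (a,b),r=cv2.minEnclosingCircle(q[:,:2].astype(np.float32));print(n,len(q),'fit',round(a,1),round(b,1),'r',round(r,1),'med',np.median(q,0).round(1))
for nm,pp,bx,bm,bw in(('top',p,(190,232,240,290),(420,465,258,298),(295,356,200,254)),('scn',ps,(205,242,195,240),(410,460,302,385),(312,368,240,308))):
    print(nm)
    circ(reg(pp,*bx,155,225),'head')
    circ(reg(pp,*bm,112,126),'beaker rim')
    q=reg(pp,*bw,100,116);circ(q,'mug rim+')
    q=reg(pp,*bw,40,90);circ(q,'mug mid')
q=reg(p,150,245,230,292,42,56);r=cv2.minAreaRect(q[:,:2].astype(np.float32));print('block',r,cv2.boxPoints(r).round())
q=reg(ps,185,255,235,300,44,56);r=cv2.minAreaRect(q[:,:2].astype(np.float32));print('block s',r,cv2.boxPoints(r).round())
b=np.hstack([cv2.resize(f[225:300,145:260],None,fx=5,fy=5)[:375],])
b2=cv2.resize(fs[190:300,180:290],None,fx=3.4,fy=3.4,interpolation=cv2.INTER_CUBIC);b2=np.clip(b2*1.6,0,255).astype(np.uint8)
b=cv2.resize(b,None,fx=.7,fy=.7)
o=np.zeros((400,800,3),np.uint8);o[:b.shape[0],:b.shape[1]]=b;o[:b2.shape[0],410:410+b2.shape[1]]=b2
cv2.imwrite('pics/crop.png',o)
E
```

```text
table 300 330 [395.  23.   0.]
table 300 380 [286.  21.   0.]
table 400 330 [ 399. -203.    0.]
table 230 330 [393. 181.   0.]
table 493 393 [ 264. -408.    0.]
top
head 646 fit 521.0 202.4 r 27.5 med [518.1 197.9 203.7]
beaker rim 201 fit 508.0 -277.3 r 30.5 med [ 508.8 -281.1  120.1]
mug rim+ 299 fit 619.4 -14.8 r 45.0 med [623.6 -15.6 107.5]
mug mid 375 fit 608.1 -31.3 r 60.3 med [623.9 -21.7  67.9]
scn
head 715 fit 517.7 198.3 r 27.9 med [511.2 193.6 189. ]
beaker rim 382 fit 504.8 -279.4 r 31.5 med [ 506.9 -279.1  119.4]
mug rim+ 438 fit 615.5 -17.1 r 45.8 med [612.1 -19.6 106.5]
mug mid 1441 fit 645.5 1.5 r 112.7 med [595.4 -19.6  66.3]
block ((540.8886108398438, 253.68878173828125), (171.48974609375, 62.16034698486328), 69.13494110107422) [[481. 185.]
 [539. 162.]
 [600. 323.]
 [542. 345.]]
block s ((577.5357666015625, 235.92047119140625), (176.779541015625, 150.56222534179688), 68.27171325683594) [[475. 182.]
 [615. 126.]
 [680. 290.]
 [540. 346.]]
```

View pics/crop.png

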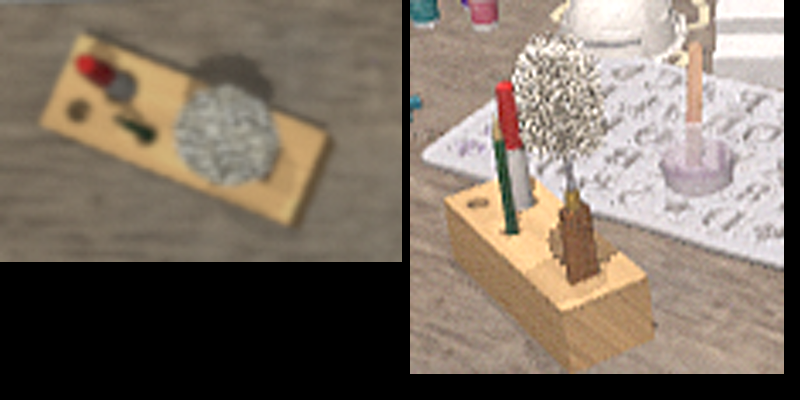

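```bash
cat >> h.py <<'E'
def go(*ts):
    s=manip.read_state();M=rot(s['eef_rot']);P=np.array(s['eef_pos']);y0=s['eef_rot'][2]
    print('clk',round(s['clock'],2),'P',P.round(1),'yaw',np.degrees(y0).round(1),'F',s['wrist_force'].round(1),'gap',round(s['finger_gap'],1),'ff',round(s['finger_force'],1),'j6',s['joints'][5].round(2))
    for x,y,z,w in ts:
        d=M.T@(np.array([x,y,z])-P)/1000;t=(y0-np.radians(w)+np.pi)%(2*np.pi)-np.pi
        print([x,y,z,w],'->',d.round(4),round(t,3))
E
python3 -c "
from h import *
go((520,201.5,250,69.1),(520,201.5,160,69.1))"
```

```text
clk 0.1 P [236.  496.5 204.9] yaw 154.6 F [0.5 0.4 0.4] gap 93.9 ff 0.0 j6 -0.07
[520, 201.5, 250, 69.1] -> [-0.3831 -0.1446 -0.0449] 1.492
[520, 201.5, 160, 69.1] -> [-0.3831 -0.1445  0.0451] 1.492
```

Call:
move_arm(moves=[[-0.04,-0.015,-0.045,0.15],[-0.383,-0.1445,-0.045,1.492],[-0.383,-0.1445,-0.045,1.492],[-0.383,-0.1445,-0.045,1.492],[-0.383,-0.1445,-0.045,1.492],[-0.383,-0.1445,-0.045,1.492],[-0.383,-0.1445,-0.045,1.492],[-0.383,-0.1445,-0.045,1.492],[-0.383,-0.1445,-0.045,1.492],[-0.383,-0.1445,-0.045,1.492],[-0.383,-0.1445,-0.045,1.492],[-0.383,-0.1445,-0.045,1.492]], jaw=0.094)

```text
clock: 1.3
eef_pos: [519.7, 202.0, 250.2]
eef_rot: [-3.141, 0.0, 1.21]
wrist_force: [-0.7, -0.0, 0.3]
finger_gap: 93.7
finger_force: 0.0
```

```bash
python3 - <<'E'
from h import *
go((520,201.5,250,69.1),(520,201.5,160,69.1))
c=cam('wrist','w1.png');p=pts(c)
m=(p[...,2]>170)&(p[...,2]<222);
n,l,st,ce=cv2.connectedComponentsWithStats(m.astype(np.uint8))
for i in range(1,n):
    if st[i,4]>300:
        q=p[l==i];print(st[i],cv2.minEnclosingCircle(q[:,:2].astype(np.float32)),np.median(q,0))
E
```

```text
clk 1.3 P [519.7 202.  250.2] yaw 69.4 F [-0.7 -0.   0.3] gap 93.7 ff 0.0 j6 0.67
[520, 201.5, 250, 69.1] -> [-0.0004  0.0004  0.0002] 0.004
[520, 201.5, 160, 69.1] -> [-0.0003  0.0005  0.0902] 0.004
[ 271  216   80   84 4765] ((519.2861938476562, 202.82554626464844), 27.36248207092285) [521.3188204  207.75409431 205.39516507]
```

View pics/w1.png

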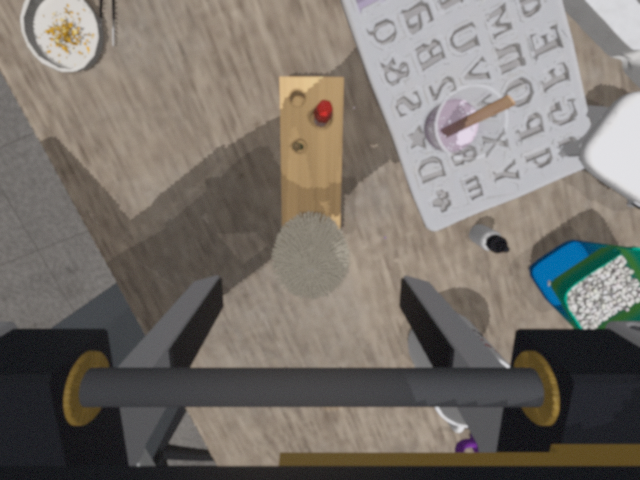

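The wrist view shows the head centred between the fingers at (311,256), with the block aligned. I'm descending and gripping the head.

Call:
move_arm(moves=[[0,0,0.03,0],[0,0,0.06,0],[0,0,0.09,0],[0,0,0.09,0]], jaw=0.094)

```text
clock: 1.75
eef_pos: [518.1, 201.8, 157.1]
eef_rot: [-3.137, 0.004, 1.209]
wrist_force: [-0.0, 0.7, -0.1]
finger_gap: 93.9
finger_force: 0.0
```

Call:
move_arm(moves=[[0,0,0,0],[0,0,0,0],[0,0,0,0],[0,0,0,0],[0,0,0,0],[0,0,0,0]], jaw=0.0, squeeze=12)

```text
clock: 2.35
eef_pos: [520.1, 201.8, 160.7]
eef_rot: [3.141, -0.0, 1.206]
wrist_force: [0.6, 0.1, 0.0]
finger_gap: 49.6
finger_force: 0.3
```

Call:
move_arm(moves=[[0,0,-0.005,0],[0,0,-0.013,0],[0,0,-0.022,0],[0,0,-0.032,0],[0,0,-0.042,0],[0,0,-0.055,0],[0,0,-0.07,0],[0,0,-0.07,0]])

```text
clock: 3.15
eef_pos: [520.7, 202.0, 233.0]
eef_rot: [3.139, -0.002, 1.206]
wrist_force: [0.2, -0.2, -2.2]
finger_gap: 37.9
finger_force: 12.0
```

```bash
python3 - <<'E'
from h import *
go((420,80,230,69.1),(400,60,230,0),(400,60,230,180))
c=cam('scene','s2.png')
E
```

```text
clk 3.15 P [520.7 202.  233. ] yaw 69.1 F [ 0.2 -0.2 -2.2] gap 37.9 ff 12.0 j6 0.67
[420, 80, 230, 69.1] -> [-0.1499 -0.0505  0.0025] -0.0
[400, 60, 230, 0] -> [-0.1757 -0.0621  0.0024] 1.206
[400, 60, 230, 180] -> [-0.1757 -0.0621  0.0024] -1.936
```

View pics/s2.png

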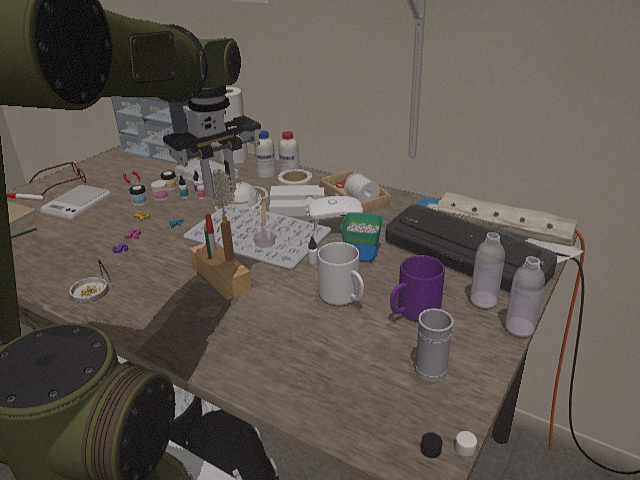

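```bash
python3 - <<'E'
from h import *
go((520,202,260,69.1),(420,-20,260,90))
c=cam('scene');p=pts(c);f=c['frame'][195:275,200:250].astype(int);q=p[195:275,200:250]
m=(f[...,2]-f[...,0]>25)&(f[...,2]<130)&(np.hypot(q[...,0]-520,q[...,1]-201)<25)
print(m.sum(),q[m][:,2].min(),q[m][:,2].max())
E
```

```text
clk 3.2 P [520.3 201.9 231.5] yaw 69.1 F [-0.3 -1.  -1.4] gap 38.4 ff 12.0 j6 0.67
[520, 202, 260, 69.1] -> [ 0.     -0.0003 -0.0285] -0.0
[420, -20, 260, 90] -> [-0.243  -0.0145 -0.0288] -0.365
548 38.523811362439005 182.1406781318076
```

Call:
move_arm(moves=[[0,0,-0.025,0],[0,0,-0.045,0],[-0.02,-0.001,-0.045,-0.03],[-0.05,-0.003,-0.045,-0.08],[-0.08,-0.005,-0.045,-0.12],[-0.11,-0.007,-0.045,-0.17],[-0.14,-0.009,-0.045,-0.21],[-0.17,-0.011,-0.045,-0.26],[-0.2,-0.012,-0.045,-0.3],[-0.225,-0.013,-0.045,-0.34],[-0.243,-0.0145,-0.045,-0.365],[-0.243,-0.0145,-0.045,-0.365]])

```text
clock: 4.45
eef_pos: [419.0, -21.3, 275.0]
eef_rot: [-3.141, 0.0, 1.569]
wrist_force: [0.1, -0.2, -1.2]
finger_gap: 37.8
finger_force: 12.0
```

```bash
python3 - <<'E'
from h import *
go((420,-20,180,90))
c=cam('scene','s3.png');p=pts(c);f=c['frame'].astype(int)
m=(np.hypot(p[...,0]-420,p[...,1]+20)<80)&(p[...,2]>15)&(p[...,2]<255)
q=p[m]
for z in range(10,250,20):
    k=q[(q[:,2]>=z)&(q[:,2]<z+20)]
    if len(k)>3: print(z,len(k),np.median(k,0).round(),k[:,1].min().round(),k[:,1].max().round())
v,u=np.nonzero(m);cv2.imwrite('pics/c3.png',cv2.resize(c['frame'][max(v.min()-20,0):v.max()+20,max(u.min()-40,0):u.max()+40],None,fx=3,fy=3)[:600,:800])
print(u.min(),u.max(),v.min(),v.max())
E
```

```text
clk 4.45 P [419.  -21.3 275. ] yaw 89.9 F [ 0.1 -0.2 -1.2] gap 37.8 ff 12.0 j6 -0.14
[420, -20, 180, 90] -> [0.0013 0.0011 0.095 ] -0.002
110 41 [412. -26. 125.] -29.0 -17.0
130 96 [413. -27. 140.] -29.0 -16.0
150 93 [412. -27. 161.] -31.0 -17.0
170 97 [412. -27. 180.] -30.0 -16.0
190 104 [412. -27. 201.] -30.0 -17.0
210 71 [416. -25. 217.] -28.0 -18.0
230 23 [418. -23. 240.] -26.0 -21.0
277 289 239 303
```

View pics/c3.png

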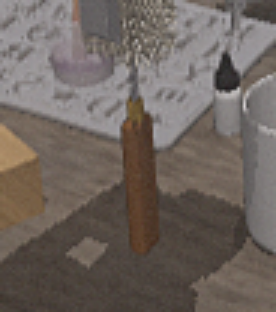

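Call:
move_arm(moves=[[-0.015,-0.005,0.02,0],[-0.035,-0.013,0.05,0],[-0.049,-0.019,0.08,0],[-0.049,-0.019,0.1,0],[-0.049,-0.019,0.11,0],[-0.049,-0.019,0.114,0],[-0.049,-0.019,0.118,0],[-0.049,-0.019,0.12,0]])

```text
clock: 5.3
eef_pos: [401.8, -68.9, 156.6]
eef_rot: [3.139, 0.001, 1.571]
wrist_force: [-0.2, -0.1, 11.2]
finger_gap: 38.3
finger_force: 12.1
```

Call:
move_arm(moves=[[0.01,0,0.002,0],[0.02,0,0.004,0],[0.03,0,0.005,0],[0.04,0,0.007,0],[0.05,0,0.01,0],[0.06,0,0.013,0],[0.07,0,0.017,0]], squeeze=5)

```text
clock: 6.0
eef_pos: [400.7, 1.8, 138.1]
eef_rot: [3.142, -0.0, 1.571]
wrist_force: [0.2, -0.2, 0.6]
finger_gap: 40.4
finger_force: 5.0
```

```bash
cat >> h.py <<'E'
def prof(xr,yr,zr,step,ax,n='scene',fn=None):
    c=cam(n,fn);p=pts(c);m=np.ones(p.shape[:2],bool)
    for i,r in enumerate((xr,yr,zr)): m&=(p[...,i]>r[0])&(p[...,i]<r[1])
    q=p[m];lo,hi=(xr,yr,zr)[ax]
    for a in np.arange(lo,hi,step):
        k=q[(q[:,ax]>=a)&(q[:,ax]<a+step)]
        if len(k)>3: print(a,len(k),np.median(k,0).round(1),k.min(0).round(),k.max(0).round())
    return c
E
python3 - <<'E'
from h import *
go()
prof((360,440),(-140,60),(8,220),20,1,fn='s4.png')
E
```

```text
clk 6.0 P [400.7   1.8 138.1] yaw 90.0 F [ 0.2 -0.2  0.6] gap 40.4 ff 5.0 j6 -0.09
-80 139 [399.  -66.2  20. ] [390. -74.   8.] [412. -60.  40.]
-60 264 [396.2 -49.9  54.3] [389. -60.  15.] [411. -40.  81.]
-40 251 [398.8 -28.3  99.4] [379. -40.  59.] [421. -20. 174.]
-20 909 [396.3  -8.1 173.7] [365. -20. 112.] [434.  -0. 220.]
0 284 [395.7   3.8 184. ] [366.   0. 125.] [426.  12. 219.]
20 12 [382.9  26.2 168.9] [380.  20. 160.] [389.  32. 175.]
```

Call:
move_arm(moves=[[0.017,0,0.004,0],[0.03,0,0.012,0],[0.042,0,0.021,0],[0.053,0,0.031,0],[0.063,0,0.042,0],[0.0725,0,0.053,0],[0.081,0,0.066,0],[0.088,0,0.079,0],[0.0935,0,0.093,0],[0.098,0,0.107,0],[0.101,0,0.121,0],[0.1025,0,0.127,0]])

```text
clock: 7.25
eef_pos: [399.9, 103.7, 9.8]
eef_rot: [-3.139, 0.0, 1.571]
wrist_force: [-0.3, -0.4, 0.7]
finger_gap: 40.3
finger_force: 5.0
```

```bash
python3 - <<'E'
from h import *
go()
prof((360,440),(-140,160),(4,80),20,1,fn='s5.png')
E
```

```text
clk 7.25 P [399.9 103.7   9.8] yaw 90.0 F [-0.3 -0.4  0.7] gap 40.3 ff 5.0 j6 0.16
-100 5 [423.8 -91.2   4.3] [376. -96.   4.] [427. -86.   5.]
-80 7 [392.5 -68.4   4.2] [362. -78.   4.] [422. -60.  10.]
-60 118 [397.6 -50.6  12.7] [389. -60.   4.] [439. -40.  18.]
-40 110 [395.4 -29.6  14.9] [370. -40.   4.] [436. -20.  20.]
-20 102 [395.4 -10.9  17.3] [388. -20.   9.] [409.  -1.  23.]
0 104 [395.2   9.9  19.6] [360.   0.   4.] [410.  20.  24.]
20 80 [396.5  27.4  20.6] [362.  20.   4.] [428.  39.  26.]
40 31 [398.1  45.9  20.5] [361.  41.   4.] [406.  60.  25.]
60 54 [398.9  78.5  25.8] [379.  61.   4.] [427.  80.  45.]
80 573 [392.1  93.1  39.6] [361.  80.   4.] [433. 100.  80.]
100 272 [399.7 105.6  47.4] [365. 100.   4.] [425. 119.  80.]
120 39 [384.1 132.   30.1] [368. 122.   4.] [420. 140.  46.]
140 15 [388.2 144.5  23.5] [367. 141.   4.] [398. 153.  44.]
```

View pics/s5.png

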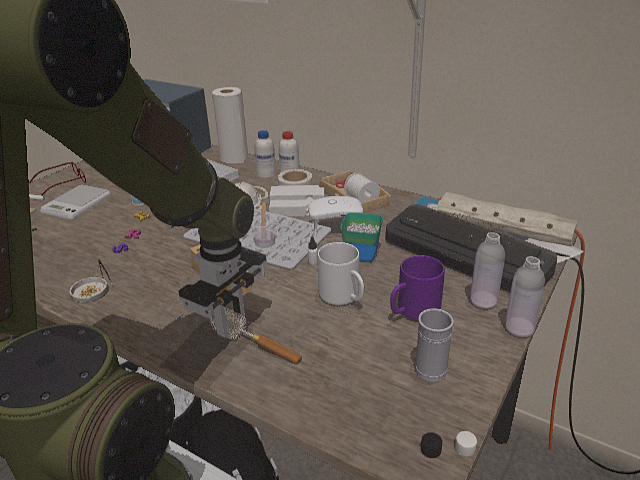

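The brush lies flat on the table, with the handle end near (300,358) and the head still held. I'll release it and regrasp the handle.

Call:
move_arm(moves=[[0,0,0,0],[0,0,0,0],[0,0,0,0],[0,0,0,0],[0,0,-0.03,0],[0,0,-0.06,0],[-0.03,0,-0.075,0],[-0.07,0,-0.075,0],[-0.1,0,-0.075,0],[-0.118,0,-0.06,0],[-0.118,0,-0.05,0],[-0.118,0,-0.05,0]], jaw=0.08)

```text
clock: 8.5
eef_pos: [400.0, -14.3, 60.5]
eef_rot: [-3.14, -0.0, 1.57]
wrist_force: [-0.8, 0.2, -0.3]
finger_gap: 80.0
finger_force: 0.0
```

```bash
python3 - <<'E'
from h import *
go()
prof((365,435),(-80,160),(6,62),20,1,n='top')
prof((365,435),(-80,160),(6,62),20,1)
E
```

```text
clk 8.5 P [400.  -14.3  60.5] yaw 89.9 F [-0.8  0.2 -0.3] gap 80.0 ff 0.0 j6 -0.13
60 13 [403.1  73.7  22.5] [401.  67.  16.] [418.  80.  39.]
80 209 [402.8  90.3  33.8] [377.  80.   7.] [429. 100.  52.]
100 204 [402.6 110.4  35.8] [377. 100.   9.] [429. 120.  54.]
120 189 [402.4 130.2  35.8] [376. 120.  12.] [429. 140.  54.]
140 74 [403.1 144.5  35.4] [383. 140.  18.] [424. 149.  49.]
-60 106 [397.7 -50.7  12.7] [389. -60.   6.] [410. -40.  18.]
-40 107 [395.9 -30.8  15.1] [388. -40.   7.] [408. -20.  19.]
-20 103 [395.7 -10.9  17.9] [388. -20.   6.] [411.  -0.  23.]
0 68 [393.2   6.7  19. ] [389.   0.   8.] [411.  20.  24.]
20 21 [391.7  26.9  17.9] [390.  20.  13.] [398.  39.  22.]
40 26 [398.6  48.7  21.4] [395.  40.  15.] [403.  60.  25.]
60 57 [400.8  78.2  27.4] [377.  61.  17.] [423.  80.  48.]
80 308 [396.1  87.3  29.9] [374.  80.   7.] [425. 100.  52.]
100 238 [392.2 111.   35.5] [374. 100.   8.] [426. 120.  53.]
120 191 [392.3 128.8  38.2] [374. 120.   7.] [422. 140.  55.]
140 54 [394.  143.8  36.8] [380. 140.  15.] [416. 149.  50.]
```

Call:
move_arm(moves=[[0,0,0.02,0],[0,0,0.038,0],[0,0,0.048,0],[0,0,0.054,0],[0,0,0.057,0],[0,0,0.057,0]])

```text
clock: 9.2
eef_pos: [400.9, -14.4, 4.6]
eef_rot: [3.141, 0.0, 1.571]
wrist_force: [0.3, 1.3, 0.3]
finger_gap: 80.3
finger_force: 0.0
```

Call:
move_arm(moves=[[0,0,0,0],[0,0,0,0],[0,0,0,0],[0,0,0,0],[0,0,0,0],[0,0,0,0],[0,0,0,0],[0,0,0,0],[0,0,0,0],[0,0,0,0]], jaw=0.0, squeeze=5)

```text
clock: 10.2
eef_pos: [400.7, -14.6, 4.4]
eef_rot: [-3.142, -0.0, 1.571]
wrist_force: [0.7, -0.4, -0.4]
finger_gap: 19.8
finger_force: 5.0
```

Call:
move_arm(moves=[[0,0,-0.005,0],[0,0,-0.012,0],[0.002,0,-0.022,0],[0.004,0,-0.034,0],[0.007,0,-0.046,0],[0.01,0,-0.058,0],[0.013,0,-0.07,0],[0.013,0,-0.07,0]])

```text
clock: 11.0
eef_pos: [401.6, -1.4, 76.3]
eef_rot: [3.138, 0.0, 1.571]
wrist_force: [-0.1, -0.3, -1.2]
finger_gap: 19.7
finger_force: 5.0
```

```bash
python3 - <<'E'
from h import *
go()
prof((355,440),(-100,180),(5,150),20,1)
E
```

```text
clk 11.0 P [401.6  -1.4  76.3] yaw 90.0 F [-0.1 -0.3 -1.2] gap 19.7 ff 5.0 j6 -0.1
-60 39 [399.2 -42.5 102.2] [391. -45.  95.] [408. -40. 107.]
-40 87 [393.8 -30.7  99.7] [390. -40.  86.] [408. -20. 106.]
-20 537 [393.  -10.5 115.2] [376. -19.  79.] [425.  -0. 150.]
0 150 [381.7   3.3 113.3] [377.   0.   6.] [426.  20. 149.]
20 64 [393.5  30.8  70.9] [390.  21.  60.] [409.  40.  78.]
40 27 [398.3  48.8  63.3] [391.  41.  55.] [412.  58.  70.]
60 44 [401.  78.  32.] [380.  61.   5.] [417.  80.  55.]
80 345 [396.6  89.2  40.9] [374.  80.   5.] [429. 100.  65.]
100 196 [387.9 108.7  41.8] [375. 100.   6.] [424. 120.  61.]
120 155 [387.3 129.2  34.8] [374. 120.   6.] [419. 140.  53.]
140 37 [391.8 144.7  27.9] [380. 140.   7.] [423. 154.  42.]
```

Call:
move_arm(moves=[[0.006,0,-0.015,0],[0.015,0,-0.03,0],[0.03,0,-0.045,0],[0.045,0,-0.058,0],[0.065,0,-0.07,0],[0.085,0,-0.082,0],[0.105,0,-0.09,0],[0.125,0,-0.095,0],[0.14,0,-0.12,0],[0.14,0,-0.15,0],[0.14,0,-0.15,0]], squeeze=3)

```text
clock: 12.15
eef_pos: [401.7, 139.0, 227.1]
eef_rot: [3.137, -0.001, 1.572]
wrist_force: [-0.2, -1.0, -1.2]
finger_gap: 19.6
finger_force: 3.0
```

```bash
python3 - <<'E'
from h import *
go()
prof((355,440),(20,300),(5,300),20,2)
E
```

```text
clk 12.15 P [401.7 139.  227.1] yaw 90.0 F [-0.2 -1.  -1.2] gap 19.6 ff 3.0 j6 0.25
5 7 [395.5  84.3   5.1] [376.  42.   5.] [420. 291.   5.]
65 14 [393.1 193.8  82. ] [385. 183.  77.] [410. 206.  85.]
85 141 [391.2 186.5  96.1] [375. 170.  85.] [418. 217. 105.]
105 193 [387.7 184.1 114.7] [374. 159. 105.] [418. 222. 125.]
125 340 [396.  176.  136.3] [375. 157. 125.] [429. 215. 145.]
145 116 [400.7 187.2 148.9] [377. 167. 145.] [425. 204. 165.]
165 22 [399.3 158.1 178.6] [394. 154. 166.] [403. 169. 185.]
185 59 [394.4 149.4 196.9] [390. 142. 188.] [411. 157. 205.]
205 78 [394.1 140.2 215. ] [389. 132. 205.] [408. 154. 225.]
225 139 [393.  129.2 238.2] [378. 122. 225.] [425. 147. 245.]
245 220 [389.9 128.7 255.8] [377. 113. 245.] [424. 147. 265.]
265 295 [396.7 130.1 272.9] [377. 110. 265.] [426. 148. 285.]
285 182 [409.5 132.  293.2] [377. 126. 285.] [425. 149. 300.]
```

Call:
move_arm(moves=[[0,0,0.03,0],[0,0,0.055,0],[0,0,0.068,0],[0,0,0.074,0],[0.012,0,0.077,0],[0.024,0,0.077,0],[0.036,0,0.077,0],[0.048,0,0.076,0],[0.06,0,0.075,0],[0.068,0,0.076,0],[0.068,0,0.077,0],[0.068,0,0.078,0]])

```text
clock: 13.4
eef_pos: [400.7, 206.5, 146.3]
eef_rot: [-3.142, 0.0, 1.571]
wrist_force: [0.3, -0.1, 3.0]
finger_gap: 20.0
finger_force: 3.0
```

```bash
python3 - <<'E'
from h import *
go()
prof((355,440),(120,300),(5,240),15,2)
E
```

```text
clk 13.4 P [400.7 206.5 146.3] yaw 90.0 F [ 0.3 -0.1  3. ] gap 20.0 ff 3.0 j6 0.39
5 92 [390.2 214.5  14.5] [360. 120.   5.] [439. 245.  20.]
20 131 [388.8 212.6  28.2] [374. 197.  20.] [421. 247.  35.]
35 130 [389.7 210.   42.1] [373. 194.  35.] [422. 247.  50.]
50 194 [393.  208.   59.4] [372. 192.  50.] [428. 245.  65.]
65 181 [398.8 217.3  68.8] [375. 195.  65.] [425. 245.  79.]
80 13 [399.8 209.9  88.5] [396. 207.  82.] [402. 214.  95.]
95 15 [398.8 206.5 103.9] [396. 201.  95.] [404. 210. 109.]
110 38 [396.3 199.7 119.5] [390. 195. 111.] [410. 207. 125.]
125 60 [394.8 197.  131.5] [390. 192. 125.] [409. 206. 140.]
140 70 [395.7 194.1 148.9] [381. 189. 140.] [417. 202. 155.]
155 140 [390.5 195.4 162.9] [376. 187. 155.] [422. 216. 170.]
170 141 [389.3 195.2 177.1] [377. 184. 170.] [422. 215. 185.]
185 165 [390.4 195.8 192.7] [376. 181. 185.] [423. 216. 200.]
200 199 [396.6 197.2 206.3] [377. 180. 200.] [423. 217. 215.]
215 142 [387.8 198.7 221.1] [376. 193. 215.] [425. 215. 230.]
230 46 [384.6 196.8 233.4] [370. 193. 230.] [422. 220. 240.]
```

Call:
move_arm(moves=[[0.006,0,0,0],[0.013,0,0,0],[0.02,0,0,0],[0.027,0,0,0],[0.033,0,0,0],[0.037,0,0.001,0],[0.037,0,0.003,0],[0.037,0,0.003,0]])

```text
clock: 14.25
eef_pos: [400.6, 243.5, 143.2]
eef_rot: [-3.141, 0.0, 1.571]
wrist_force: [1.4, -0.2, 2.3]
finger_gap: 19.8
finger_force: 3.0
```

```bash
python3 - <<'E'
from h import *
go()
prof((355,440),(160,320),(5,240),15,2)
E
```

```text
clk 14.25 P [400.6 243.5 143.2] yaw 90.0 F [ 1.4 -0.2  2.3] gap 19.8 ff 3.0 j6 0.47
5 96 [389.2 228.   13.1] [357. 174.   5.] [435. 262.  20.]
20 147 [389.6 228.9  27.3] [374. 214.  20.] [425. 264.  35.]
35 152 [390.1 227.7  42.5] [374. 213.  35.] [425. 261.  50.]
50 198 [392.9 231.   58.6] [372. 213.  50.] [427. 265.  65.]
65 155 [399.2 236.4  68.6] [377. 214.  65.] [425. 262.  80.]
80 13 [400.1 235.2  86.9] [397. 231.  83.] [403. 239.  94.]
95 19 [398.8 234.  104.4] [395. 230.  96.] [406. 237. 110.]
110 42 [396.6 230.3 118.9] [388. 225. 110.] [409. 239. 125.]
125 64 [395.4 228.8 132.3] [389. 224. 125.] [409. 238. 140.]
140 82 [394.4 229.1 149.3] [380. 225. 140.] [421. 249. 155.]
155 158 [390.6 232.4 162.5] [376. 223. 155.] [423. 251. 170.]
170 155 [391.5 231.9 177.4] [376. 222. 170.] [423. 253. 185.]
185 167 [390.5 232.1 192.4] [376. 221. 185.] [424. 253. 200.]
200 212 [395.7 233.4 208. ] [376. 221. 200.] [424. 253. 215.]
215 121 [386.6 234.9 222.1] [376. 229. 215.] [423. 253. 230.]
230 38 [411.2 233.  233.7] [367. 228. 230.] [422. 253. 240.]
```

Call:
move_arm(moves=[[0,0,0,0],[0,0,0,0],[0,0,0,0],[-0.004,0,0,0],[-0.009,0,0,0],[-0.009,0,0,0],[-0.009,0,0,0]], jaw=0.027)

```text
clock: 15.0
eef_pos: [400.8, 234.2, 143.5]
eef_rot: [3.142, -0.0, 1.57]
wrist_force: [0.2, -0.4, 0.1]
finger_gap: 27.2
finger_force: 0.0
```

```bash
python3 - <<'E'
from h import *
go()
prof((355,440),(160,320),(5,240),15,2)
E
```

```text
clk 15.0 P [400.8 234.2 143.5] yaw 90.0 F [ 0.2 -0.4  0.1] gap 27.2 ff 0.0 j6 0.45
5 114 [388.  229.8  12.5] [359. 214.   5.] [423. 316.  20.]
20 150 [388.  228.3  27.7] [371. 211.  20.] [424. 262.  35.]
35 164 [390.9 226.8  42.1] [371. 212.  35.] [426. 266.  50.]
50 189 [389.3 230.5  59.2] [372. 212.  50.] [425. 265.  65.]
65 165 [397.7 237.6  68. ] [376. 215.  65.] [422. 263.  80.]
80 12 [398.2 238.7  88.8] [395. 235.  81.] [401. 241.  95.]
95 20 [396.3 237.6 105.2] [394. 233.  95.] [401. 242. 110.]
110 40 [396.  235.2 120. ] [388. 231. 110.] [408. 243. 124.]
125 65 [394.  234.8 132.7] [387. 229. 125.] [408. 244. 139.]
140 88 [406.  232.  150.4] [376. 222. 140.] [426. 243. 155.]
155 169 [399.2 229.6 162.2] [373. 221. 155.] [427. 245. 170.]
170 175 [398.8 230.3 177.6] [372. 221. 170.] [427. 242. 185.]
185 181 [400.9 229.1 192.4] [373. 221. 185.] [428. 243. 200.]
200 183 [400.8 229.3 207.2] [372. 221. 200.] [427. 244. 215.]
215 139 [384.1 226.4 222.6] [371. 221. 215.] [429. 244. 230.]
230 46 [415.4 224.1 233.9] [365. 219. 230.] [426. 244. 240.]
```

The brush now stands upright on its bristles. I'll centre on it and grip firmly.

Call:
move_arm(moves=[[0.002,0,0,0],[0.004,0,0,0],[0.004,0,0,0],[0.004,0,0,0]])

```text
clock: 15.45
eef_pos: [400.7, 238.6, 143.4]
eef_rot: [-3.141, 0.0, 1.571]
wrist_force: [-0.0, -0.4, 0.4]
finger_gap: 27.0
finger_force: 0.0
```

Call:
move_arm(moves=[[0,0,0,0],[0,0,0,0],[0,0,0,0],[0,0,0,0],[0,0,0,0],[0,0,-0.005,0],[0,0,-0.02,0],[0,0,-0.05,0],[0,0,-0.09,0],[0,0,-0.13,0],[0,0,-0.165,0],[0,0,-0.165,0]], jaw=0.0, squeeze=45)

```text
clock: 16.65
eef_pos: [401.6, 238.9, 313.2]
eef_rot: [3.135, -0.003, 1.571]
wrist_force: [0.4, -0.1, -2.2]
finger_gap: 19.9
finger_force: 45.0
```

```bash
python3 - <<'E'
from h import *
go((506.5,-279,310,0),(506.5,-279,310,45))
prof((355,440),(160,320),(130,310),20,2)
c=prof((355,440),(160,320),(130,310),20,2,'top')
E
```

```text
clk 16.65 P [401.6 238.9 313.2] yaw 90.0 F [ 0.4 -0.1 -2.2] gap 19.9 ff 45.0 j6 0.46
[506.5, -279, 310, 0] -> [-0.5179  0.1048  0.0022] 1.571
[506.5, -279, 310, 45] -> [-0.5179  0.1048  0.0022] 0.785
170 156 [394.3 230.1 181.3] [376. 214. 170.] [418. 258. 190.]
190 253 [392.2 228.5 199.8] [374. 212. 190.] [428. 260. 210.]
210 261 [393.6 226.8 220.2] [376. 212. 210.] [426. 264. 230.]
230 258 [399.5 236.3 236.6] [376. 213. 230.] [426. 263. 249.]
250 25 [401.4 238.4 260. ] [398. 235. 250.] [405. 242. 270.]
270 49 [399.5 235.8 281.4] [391. 231. 270.] [408. 241. 290.]
290 111 [396.5 234.6 300. ] [389. 231. 290.] [411. 244. 310.]
170 31 [404.7 220.8 184.5] [378. 215. 178.] [429. 244. 189.]
190 75 [404.3 220.5 202.3] [376. 213. 190.] [429. 256. 210.]
210 231 [402.3 229.9 224.1] [376. 213. 210.] [430. 252. 230.]
230 215 [403.6 234.5 233.3] [378. 215. 230.] [429. 248. 249.]
270 12 [404.6 235.4 281.7] [396. 234. 270.] [411. 237. 289.]
290 24 [405.  234.6 297.7] [397. 233. 290.] [413. 238. 309.]
```

Call:
move_arm(moves=[[-0.018,0.004,0,0],[-0.05,0.01,0,0],[-0.095,0.019,0,0],[-0.14,0.028,0,0],[-0.185,0.037,0,0],[-0.23,0.047,0,0],[-0.275,0.056,0,0],[-0.32,0.065,0,0],[-0.365,0.074,0,0],[-0.41,0.083,0,0],[-0.45,0.091,0,0],[-0.485,0.098,0,0]])

```text
clock: 17.95
eef_pos: [498.3, -248.6, 306.5]
eef_rot: [-3.139, -0.001, 1.57]
wrist_force: [0.3, 0.9, -0.8]
finger_gap: 20.0
finger_force: 45.0
```

```bash
python3 - <<'E'
from h import *
go((506.5,-278.5,313,90))
E
```

```text
clk 17.95 P [ 498.3 -248.6  306.5] yaw 89.9 F [ 0.3  0.9 -0.8] gap 20.0 ff 45.0 j6 -0.53
[506.5, -278.5, 313, 90] -> [-0.0299  0.0082 -0.0066] -0.001
```

Call:
move_arm(moves=[[-0.015,0.004,0,0],[-0.028,0.007,0,0],[-0.03,0.008,0,0],[-0.03,0.008,0,0],[-0.03,0.008,0,0]])

```text
clock: 18.45
eef_pos: [506.7, -275.7, 308.5]
eef_rot: [-3.142, -0.0, 1.572]
wrist_force: [0.1, -0.0, 0.2]
finger_gap: 20.1
finger_force: 45.0
```

```bash
python3 - <<'E'
from h import *
go((506.5,-278.5,268,90))
for n in('scene','top'):
    c=cam(n,n+'6.png');p=pts(c)
    for nm,z0,z1 in(('beaker',112,126),('bkbody',20,100),('head',170,232),('hmid',185,215)):
        m=(np.hypot(p[...,0]-506,p[...,1]+278)<45)&(p[...,2]>z0)&(p[...,2]<z1);q=p[m][:,:2]
        if len(q)<10: continue
        lo=np.percentile(q,1,0);hi=np.percentile(q,99,0)
        print(n,nm,len(q),'bbox',lo.round(1),hi.round(1),'mid',((lo+hi)/2).round(1),'circ',cv2.minEnclosingCircle(q.astype(np.float32)))
f=cv2.imread('pics/scene6.png')[170:400,370:500];g=cv2.imread('pics/top6.png')[200:330,390:520]
o=np.zeros((600,800,3),np.uint8);a=cv2.resize(f,None,fx=2.6,fy=2.6);o[:a.shape[0],:a.shape[1]]=a;b=cv2.resize(g,None,fx=3.5,fy=3.5);o[:b.shape[0],342:342+b.shape[1]]=b
cv2.imwrite('pics/c6.png',np.clip(o*1.4,0,255).astype(np.uint8))
E
```

```text
clk 18.45 P [ 506.7 -275.7  308.5] yaw 90.0 F [ 0.1 -0.   0.2] gap 20.1 ff 45.0 j6 -0.56
[506.5, -278.5, 268, 90] -> [-0.0028 -0.0002  0.0405] 0.001
scene beaker 392 bbox [ 474.7 -307.9] [ 533.6 -250.2] mid [ 504.2 -279. ] circ ((505.0387268066406, -280.4974365234375), 31.929738998413086)
scene bkbody 1295 bbox [ 475.5 -307.2] [ 532.7 -253.9] mid [ 504.1 -280.5] circ ((504.091796875, -278.8011169433594), 30.51618194580078)
scene head 1009 bbox [ 480.4 -301.6] [ 526.4 -251.1] mid [ 503.4 -276.3] circ ((505.3764343261719, -276.6051330566406), 28.240976333618164)
scene hmid 445 bbox [ 479.8 -301.8] [ 519.1 -250.8] mid [ 499.4 -276.3] circ ((504.6846008300781, -276.31475830078125), 27.831764221191406)
top beaker 70 bbox [ 480.7 -267.8] [ 535.1 -247.8] mid [ 507.9 -257.8] circ ((507.9060363769531, -266.036865234375), 27.242319107055664)
top bkbody 191 bbox [ 479.7 -280. ] [ 534.1 -248.5] mid [ 506.9 -264.3] circ ((506.9480895996094, -274.2555236816406), 27.58681869506836)
top head 273 bbox [ 488.9 -281.1] [ 534.2 -247.4] mid [ 511.5 -264.2] circ ((511.05413818359375, -269.05224609375), 25.912429809570312)
top hmid 93 bbox [ 489.  -277.1] [ 534.5 -247. ] mid [ 511.8 -262.1] circ ((511.35467529296875, -268.61077880859375), 25.75946617126465)
```

View pics/c6.png

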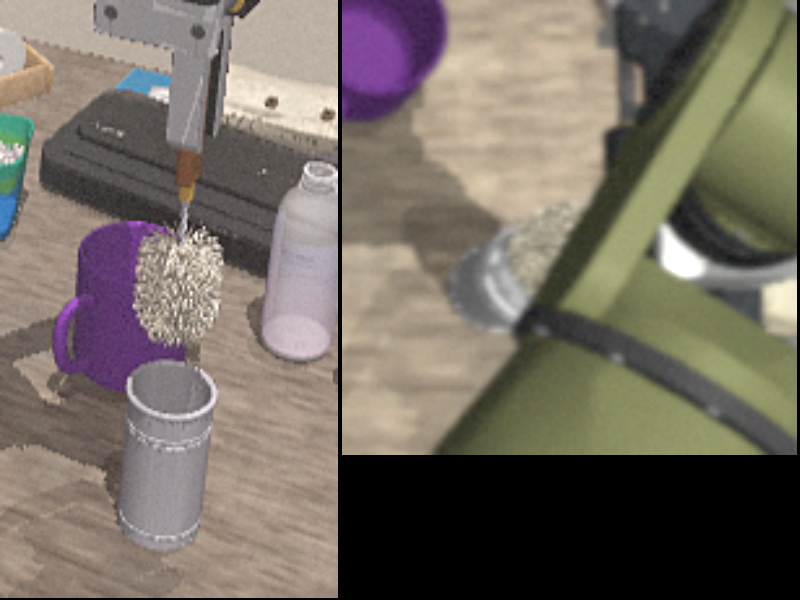

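Call:
move_arm(moves=[[-0.003,0,0.01,0],[-0.003,0,0.025,0],[-0.003,0,0.035,0],[-0.003,0,0.042,0],[-0.003,0,0.048,0],[-0.003,0,0.054,0],[-0.003,0,0.06,0],[-0.003,0,0.067,0],[-0.003,0,0.074,0],[-0.003,0,0.08,0]])

```text
clock: 19.55
eef_pos: [506.7, -279.5, 227.8]
eef_rot: [-3.141, -0.0, 1.571]
wrist_force: [-1.3, -0.1, -0.8]
finger_gap: 20.2
finger_force: 45.0
```

```bash
cat >> h.py <<'E'
def bk():
    go((506.5,-278.5,150,90));s=manip.read_state();print('M',s['moment'])
    c=cam('scene');p=pts(c)
    for nm,z0,z1 in(('rim',105,130),('body',20,100)):
        m=(np.hypot(p[...,0]-506,p[...,1]+278)<45)&(p[...,2]>z0)&(p[...,2]<z1);q=p[m]
        lo=np.percentile(q,1,0);hi=np.percentile(q,99,0);print(nm,len(q),lo.round(1),hi.round(1),((lo+hi)/2).round(1))
E
python3 -c "
from h import *
bk()"
```

```text
clk 19.55 P [ 506.7 -279.5  227.8] yaw 90.0 F [-1.3 -0.1 -0.8] gap 20.2 ff 45.0 j6 -0.57
[506.5, -278.5, 150, 90] -> [ 0.001  -0.0001  0.0778] 0.0
M [0.0442044  0.18989547 0.06533646]
rim 545 [ 474.9 -307.5  105.2] [ 521.5 -250.6  129.4] [ 498.2 -279.1  117.3]
body 1123 [ 475.5 -307.2   20.8] [ 511.1 -254.1   99.5] [ 493.3 -280.6   60.1]
```

Call:
move_arm(moves=[[0,0,0.01,0],[0,0,0.022,0],[0,0,0.034,0],[0,0,0.046,0],[0,0,0.056,0],[0,0,0.065,0],[0,0,0.072,0],[0,0,0.076,0],[0,0,0.078,0],[0,0,0.079,0],[0,0,0.079,0]])

```text
clock: 20.7
eef_pos: [506.8, -279.6, 149.6]
eef_rot: [3.141, 0.0, 1.571]
wrist_force: [-0.8, 0.1, -1.7]
finger_gap: 19.7
finger_force: 45.0
```

Call:
move_arm(moves=[[0,0,0.001,0],[0,0,0.002,0],[0,0,0.002,0]])

```text
clock: 21.0
eef_pos: [506.9, -279.7, 148.2]
eef_rot: [3.141, 0.001, 1.571]
wrist_force: [-1.3, 0.8, 6.1]
finger_gap: 19.6
finger_force: 45.0
```

```bash
python3 -c "
from h import *
bk()"
```

```text
clk 21.0 P [ 506.9 -279.7  148.2] yaw 90.0 F [-1.3  0.8  6.1] gap 19.6 ff 45.0 j6 -0.57
[506.5, -278.5, 150, 90] -> [ 0.0012 -0.0004 -0.0018] 0.0
M [ 0.27447754  0.54647504 -0.02488914]
rim 552 [ 475.  -307.7  105.3] [ 532.4 -250.9  128.7] [ 503.7 -279.3  117. ]
body 1259 [ 475.1 -307.2   20.9] [ 532.2 -254.1   99.5] [ 503.7 -280.7   60.2]
```

Call:
move_arm(moves=[[0,0,-0.006,0],[0,0,-0.018,0],[0,0,-0.03,0],[0,0,-0.042,0],[0,0,-0.054,0],[0,0,-0.066,0],[0,0,-0.078,0],[0,0,-0.09,0],[0,0,-0.1,0],[0,0,-0.108,0],[0,0,-0.112,0],[0,0,-0.112,0]])

```text
clock: 22.25
eef_pos: [506.8, -279.7, 259.9]
eef_rot: [3.141, 0.0, 1.571]
wrist_force: [0.4, 0.2, -0.2]
finger_gap: 20.0
finger_force: 45.0
```

```bash
python3 -c "
from h import *
bk()"
```

```text
clk 22.25 P [ 506.8 -279.7  259.9] yaw 90.0 F [ 0.4  0.2 -0.2] gap 20.0 ff 45.0 j6 -0.57
[506.5, -278.5, 150, 90] -> [ 0.0012 -0.0004  0.1099] -0.0
M [-0.07222679  0.00997826 -0.01292682]
rim 444 [ 475.2 -307.8  105.5] [ 523.3 -250.4  129.2] [ 499.2 -279.1  117.4]
body 1205 [ 475.1 -307.1   21.2] [ 531.9 -254.    99.3] [ 503.5 -280.6   60.3]
```

Beaker unmoved. Second and third strokes.

Call:
move_arm(moves=[[0,0,0.008,0],[0,0,0.02,0],[0,0,0.032,0],[0,0,0.044,0],[0,0,0.056,0],[0,0,0.068,0],[0,0,0.08,0],[0,0,0.092,0],[0,0,0.102,0],[0,0,0.109,0],[0,0,0.112,0],[0,0,0.1125,0]])

```text
clock: 23.5
eef_pos: [507.3, -280.0, 148.2]
eef_rot: [3.14, 0.001, 1.571]
wrist_force: [-1.0, 0.6, 10.8]
finger_gap: 19.7
finger_force: 45.0
```

Call:
move_arm(moves=[[0,0,0,0],[0,0,-0.01,0],[0,0,-0.022,0],[0,0,-0.034,0],[0,0,-0.046,0],[0,0,-0.058,0],[0,0,-0.07,0],[0,0,-0.082,0],[0,0,-0.094,0],[0,0,-0.104,0],[0,0,-0.112,0],[0,0,-0.112,0]])

```text
clock: 24.7
eef_pos: [507.0, -279.7, 260.2]
eef_rot: [3.14, 0.001, 1.571]
wrist_force: [0.2, 0.2, -1.2]
finger_gap: 19.8
finger_force: 45.0
```

Call:
move_arm(moves=[[0,0,0.008,0],[0,0,0.02,0],[0,0,0.032,0],[0,0,0.044,0],[0,0,0.056,0],[0,0,0.068,0],[0,0,0.08,0],[0,0,0.092,0],[0,0,0.102,0],[0,0,0.109,0],[0,0,0.112,0],[0,0,0.112,0]])

```text
clock: 25.9
eef_pos: [507.3, -279.9, 148.2]
eef_rot: [3.14, 0.001, 1.571]
wrist_force: [-1.0, 1.6, 7.7]
finger_gap: 19.9
finger_force: 45.0
```

```bash
python3 -c "
from h import *
bk()"
```

```text
clk 25.9 P [ 507.3 -279.9  148.2] yaw 90.0 F [-1.   1.6  7.7] gap 19.9 ff 45.0 j6 -0.57
[506.5, -278.5, 150, 90] -> [ 0.0014 -0.0008 -0.0018] -0.0
M [0.39858857 0.31324723 0.03018129]
rim 563 [ 474.9 -307.7  105.2] [ 532.6 -251.1  128.5] [ 503.7 -279.4  116.8]
body 1255 [ 475.4 -307.1   20.8] [ 532.3 -254.1   99.3] [ 503.8 -280.6   60. ]
```

Call:
move_arm(moves=[[0,0,-0.01,0],[0,0,-0.022,0],[0,0,-0.034,0],[0,0,-0.046,0],[0,0,-0.058,0],[0,0,-0.07,0],[0,0,-0.082,0],[0,0,-0.094,0],[0,0,-0.106,0],[0,0,-0.118,0],[0,0,-0.14,0],[0,0,-0.167,0]])

```text
clock: 27.15
eef_pos: [506.5, -279.4, 314.7]
eef_rot: [-3.141, -0.001, 1.571]
wrist_force: [-0.0, -1.0, -1.6]
finger_gap: 20.2
finger_force: 45.0
```

```bash
python3 - <<'E'
from h import *
bk()
for n in('scene','top'):
    c=pickle.load(open(n+'0.pkl','rb'));p=pts(c)
    # rim edge pixels: bright white mug rim, height 103..116, near bowl
    m=(np.hypot(p[...,0]-618,p[...,1]+16)<60)&(p[...,2]>100)&(p[...,2]<117)
    q=p[m];x=q[:,:2]
    a=np.c_[2*x,np.ones(len(x))]
    for _ in range(4):
        s=np.linalg.lstsq(a,(x**2).sum(1),rcond=None)[0];r=np.sqrt(s[2]+s[0]**2+s[1]**2)
        d=abs(np.hypot(x[:,0]-s[0],x[:,1]-s[1])-r);k=d<6;x=x[k];a=a[k]
    print(n,len(x),s[:2],r,q.min(0),q.max(0))
E
```

```text
clk 27.15 P [ 506.5 -279.4  314.7] yaw 90.0 F [-0.  -1.  -1.6] gap 20.2 ff 45.0 j6 -0.57
[506.5, -278.5, 150, 90] -> [0.0008 0.0002 0.1647] -0.0
M [-0.07907929  0.04395881  0.03865258]
rim 578 [ 475.4 -307.4  105.3] [ 533.5 -250.7  123.5] [ 504.5 -279.   114.4]
body 1310 [ 475.4 -307.2   20.8] [ 532.2 -254.    99.7] [ 503.8 -280.6   60.3]
scene 438 [615.48733264 -17.48311701] 42.10512194985242 [569.68442162 -62.15490669 100.02942153] [661.09567761  26.02467472 113.19747598]
top 299 [618.70224791 -14.92219566] 42.12898849104086 [575.16526669 -57.86477983 100.16431892] [662.9570926   27.98443919 115.84259942]
```

Call:
move_arm(moves=[[0.012,0.005,0,0],[0.035,0.015,0,0],[0.065,0.027,0,0],[0.1,0.042,0,0],[0.135,0.057,0,0],[0.17,0.071,0,0],[0.2,0.084,0,0],[0.226,0.095,0,0],[0.246,0.103,0,0],[0.258,0.108,0,0],[0.263,0.11,0,0],[0.263,0.11,0,0]])

```text
clock: 28.4
eef_pos: [616.7, -16.3, 313.5]
eef_rot: [-3.141, -0.0, 1.571]
wrist_force: [0.8, -0.8, -1.0]
finger_gap: 19.7
finger_force: 45.0
```

```bash
python3 - <<'E'
from h import *
go((617,-16,149,90))
c=cam('scene','s7.png');p=pts(c)
for nm,z0,z1,ce in(('rim',100,114,(616,-16)),('head',172,236,(617,-16)),('beaker',105,126,(506,-278))):
    m=(np.hypot(p[...,0]-ce[0],p[...,1]-ce[1])<48)&(p[...,2]>z0)&(p[...,2]<z1);q=p[m][:,:2]
    print(nm,len(q),q.min(0),q.max(0),cv2.minEnclosingCircle(q.astype(np.float32)))
E
```

```text
clk 28.4 P [616.7 -16.3 313.5] yaw 90.0 F [ 0.8 -0.8 -1. ] gap 19.7 ff 45.0 j6 -0.09
[617, -16, 149, 90] -> [0.0003 0.0005 0.1645] 0.0
rim 433 [570.22521408 -62.58558623] [661.42479234  26.15503306] ((616.5711059570312, -18.165250778198242), 46.6187744140625)
head 705 [588.54990622 -44.17696609] [644.63506742  10.78319989] ((616.0513916015625, -17.209083557128906), 28.605730056762695)
beaker 576 [ 473.68391414 -308.82558563] [ 536.74953338 -248.93076044] ((505.48919677734375, -279.7064514160156), 31.843482971191406)
```

View pics/s7.png

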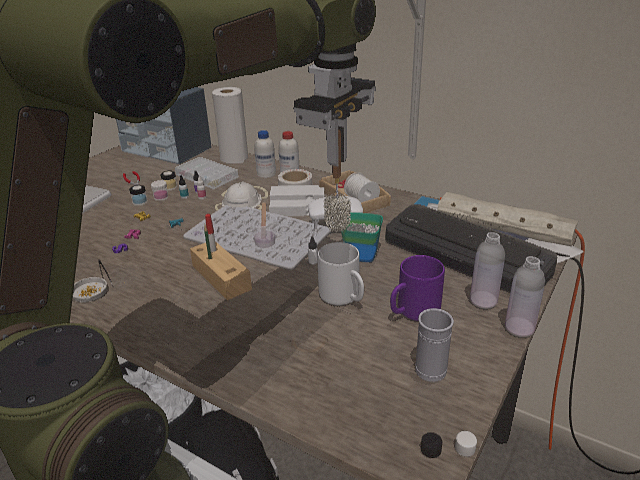

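The brush hangs over the mug (head (338,212), mug (340,270)), aligned within about 1 mm. Next I'll lower it.

Call:
move_arm(moves=[[0,0,0.015,0],[0,0,0.035,0],[0,0,0.055,0],[0,0,0.075,0],[0,0,0.095,0],[0,0,0.115,0],[0,0,0.132,0],[0,0,0.146,0],[0,0,0.155,0],[0,0,0.16,0],[0,0,0.163,0],[0,0,0.1635,0]])

```text
clock: 29.65
eef_pos: [616.8, -16.6, 150.6]
eef_rot: [3.141, 0.0, 1.571]
wrist_force: [0.3, -0.8, -1.1]
finger_gap: 19.9
finger_force: 45.0
```

Call:
move_arm(moves=[[0,0,0.0005,0],[0,0,0.001,0],[0,0,0.001,0]])

```text
clock: 29.95
eef_pos: [616.9, -16.5, 149.8]
eef_rot: [3.141, 0.0, 1.571]
wrist_force: [0.0, -0.5, 0.4]
finger_gap: 20.2
finger_force: 45.0
```

Touching the floor. Now release and rise.

Call:
move_arm(moves=[[0,0,0,0],[0,0,0,0],[0,0,0,0],[0,0,0,0],[0,0,0,0],[0,0,-0.02,0],[0,0,-0.045,0],[0,0,-0.075,0],[0,0,-0.11,0],[0,0,-0.15,0],[0,0,-0.17,0],[0,0,-0.17,0]], jaw=0.045)

```text
clock: 31.15
eef_pos: [617.3, -16.6, 322.7]
eef_rot: [3.136, 0.0, 1.571]
wrist_force: [0.0, 0.1, 0.2]
finger_gap: 44.5
finger_force: 0.0
```

```bash
python3 - <<'E'
from h import *
go()
c=cam('scene','s8.png')
cv2.imwrite('pics/c8.png',cv2.resize(c['frame'][80:400,180:560],None,fx=2,fy=2)[:600])
p=pts(c)
for nm,z0,z1,ce in(('rim',100,110,(616,-16)),('handle',125,235,(617,-16)),('beaker',105,126,(506,-278))):
    m=(np.hypot(p[...,0]-ce[0],p[...,1]-ce[1])<48)&(p[...,2]>z0)&(p[...,2]<z1);q=p[m]
    print(nm,len(q),q.min(0),q.max(0))
E
```

```text
clk 31.15 P [617.3 -16.6 322.7] yaw 90.0 F [0.  0.1 0.2] gap 44.5 ff 0.0 j6 -0.09
rim 356 [569.42874709 -61.28679271 100.00696525] [662.47424707  26.64860526 109.99502619]
handle 328 [603.4255897  -24.93448993 125.47011648] [625.14072597  -9.75890167 217.50424599]
beaker 586 [ 474.1318356  -308.53165179  105.01539874] [ 535.08437818 -248.90952628  125.93261598]
```

View pics/c8.png

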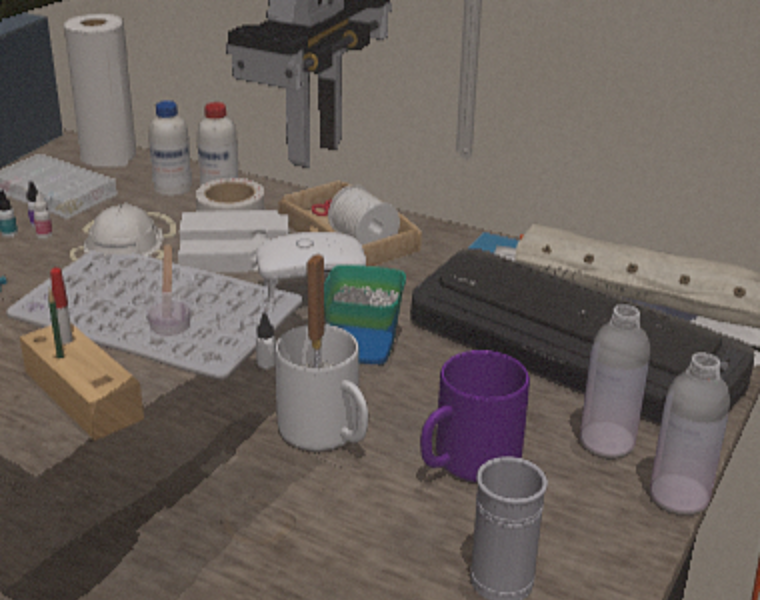

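The brush stands upright in the white mug (handle (316,300)), the beaker is in place, and the gripper is clear.

```bash
python3 -c "
from cell import manip
print(manip.sign_off())"
```

```text
the job is handed in; nothing more can be done
None
```

The beaker was scrubbed with three pushes to the bottom, the brush now stands bristles down in the white mug, released, and the job was handed in at about 31 s; the last picture shows the beaker and mug where they were.

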